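# Photograph the page and fold the document camera away

## Task

Photograph the magazine page with the document camera: press its red shutter to the half-way stop, hold it there a good second while the camera focuses, then press it fully down and let go. Then fold the camera up for storage in the order it nests: swing the camera pod all the way back under the boom, fold the boom down against the upright mast, and lay the mast forward onto the base, pressing until the orange catch snaps over it, without forcing anything. Leave the magazine and the other things on the desk where they are.

Things in the scene. Friction and masses are not known exactly. Their poses are not given: they have to be found in the camera images.
- docam: Document camera: white heavy base that does not move, 248 x 150 x 22 mm, dark yoke, metal arm of 3 links, orange catch. Origin on the desk under the mast hinge; x along the base towards the page (base from x = -51 to 197 mm), y to the left of that (shutter's side), z up. Yoke: x, y within 25 mm, 92 mm high. The arm lies in the plane y = 0.
- mast (a joint): First link, metal bar 16 mm thick (x), 30 wide (y), hinged about the base's y axis. rad: 0 = upright at its back stop, 1.571 = tipped forward (to the page), lying level over the base under the catch. Friction 0.85 N m: stays where left. A fork at its top, 42 mm wide and 22 high, reaches forward to the boom hinge.
- boom (a joint): Second link, metal bar 26 mm wide, 14 thick, reaching 165 mm from the boom hinge (axis along the base's y). rad, relative to the mast: 0 = square to the mast (level while it is upright), 1.571 = folded down along the mast's front, at its stop. Friction 0.45 N m: stays where left. Pressing hard straight down on it would lean the mast forward.
- pod (a joint): Third link, dark camera pod 100 x 36 x 18 mm, slung under the boom's end on a pin square to the boom. rad, relative to the boom: 0 = straight on beyond the boom's end, 1.571 = out sideways to +y (shutter's side), 3.142 = tucked back under the boom, at its stop. It swings only by way of +y. Friction 0.08 N m: stays where left.
- shutter (a joint): Red round button on the base, 26 mm across. m of downward travel: 0 = up, 0.004 = half-way stop, 0.008 = fully down. A light spring (1 to 2 N) to the half-way stop; it stops there until the push passes about 13 N, and at 16 N it is fully down. Springs up when let go.
- shutter_top (a point): Centre of the shutter's top face, 34 mm above the desk when up, at x = 60, y = 52 mm of docam. The boom stands 200 mm above the base beside it, so a tool coming down should lean to the shutter's side (about 25 degrees) to keep its body off the boom.
- mast_hinge (a point): Point on the mast's hinge axis, 72 mm above the docam origin.
- mast_tip (a point): Middle of the mast's top end, 167 mm from the mast hinge.
- boom_hinge (a point): Point on the boom's hinge axis: on the mast, 165 mm from the mast hinge and 37 mm in front of the bar's middle plane (237 mm above the desk while upright).
- boom_end (a point): Middle of the boom's free end, 165 mm from the boom hinge; the boom is 14 mm thick here.
- pod_pivot (a point): On the axis of the pod's pin (150 mm from the boom hinge, 15 mm short of the boom's end), at the middle of the pod's thickness, 17.5 mm below the boom's middle.
- pod_end (a point): Middle of the pod's free end, 85 mm from its pin, at the middle of its thickness (pod 18 mm thick and 36 mm wide).
- catch_nose (a point): Nose of the orange sprung catch at the front of the base, 43 mm above the desk. Coming down, the fork at the mast's top meets it at a mast angle of about 1.46 rad and must be pressed past it (10 to 20 N near the mast's end) until it snaps and the mast stops at 1.571.
- magazine: Magazine with a food photograph on it, 285 x 210 x 10 mm, loose, lying in front of the base under the lens. Origin under its middle.
- calculator: Desk calculator, 145 x 100 x 26 mm, at the left of the desk; loose. Origin under its middle.
- eraser: White and teal eraser, 52 x 23 x 13 mm, at the right of the camera; loose. Origin under its middle.
- marker: Blue and white marker pen, 135 mm long, at the right, beside the hutch; loose. Origin under its middle.

How it is judged:
On the way, in this order (a step that is already met when the one before it is completed fails the run):
1. the shutter is held at its half-way stop while the camera stands open over the page (value of joint shutter between 0.0025 and 0.0056 m and value of joint pod below 0.6 rad and value of joint boom below 0.5 rad and value of joint mast below 0.3 rad), for 0.6 s.
2. the shutter is pressed fully down (value of joint shutter above 0.0068 m and value of joint pod below 0.6 rad and value of joint boom below 0.5 rad and value of joint mast below 0.3 rad), for 0.1 s.
3. the shutter is let go and the pod is tucked back under the boom (value of joint shutter below 0.0015 m and value of joint pod above 2.95 rad and value of joint boom below 0.9 rad), for 0.1 s.
4. the boom is folded down against the upright mast, with the pod inside (value of joint pod above 2.95 rad and value of joint boom above 1.48 rad and value of joint mast below 0.5 rad), for 0.1 s.
5. the mast lies on the base under the snapped catch (value of joint mast above 1.535 rad and value of joint boom above 1.5 rad and value of joint pod above 3 rad), for 0.2 s.
At the end, for the whole second after the job is handed in: Mast under the catch within 0.036 rad of its stop, boom folded within 0.07 rad, pod tucked within 0.14 rad, shutter up, all at rest and released; the magazine within 30 mm and every other loose thing within 20 mm of where it was (all of step 5 and value of joint shutter below 0.0015 m and value of joint mast below 1.6 rad and velocity of joint mast below 0.05 rad/s and contact force between docam and the fingers below 0.5 N and not (distance of magazine from where it was at the start of the episode above 0.03 m or distance of any of calculator, eraser, marker from where it was at the start of the episode above 0.02 m)); the robot touches nothing.
It fails at once if the magazine or another loose thing is pushed out of its place (distance of any of magazine, calculator, eraser, marker from where it was at the start of the episode above 0.04 m).
It fails at once if the camera is forced: more than 60 N on it (contact force between the fingers and docam above 60 N).
It also fails if it takes over 67 s, if anything falls off the work surface, if the arm or the gripper's body presses on something with over 40 N, if the wrist force passes 120 N, or if a joint passes its speed limit or range.

## Robot

A 6-joint arm with a two-finger parallel gripper is mounted at the origin on a cart in front of the work surface, level with it; the furniture and walls round the work are solid. World frame = base frame: x ahead of the robot, y to its left, z up, the work surface at z = 0. Lengths are in m, angles in rad, forces in N, time in s.
With the tool pointing down it reaches from about 0.35 to 0.775 m from the base axis. Payload 5.5 kg.
Tool frame: the origin (TCP) lies between the finger pads; the fingertips stand 22 mm ahead of it and the grasp point (between the pads) lies 3 mm ahead of it; z points along the fingers, y is the line along which they close (so a half turn about z gives the same grasp; the last joint's range is limited). The gripper opens to 85 mm and grips with 20 to 120 N. Pads are 22 mm wide; open, the fingers measure 114 mm over their backs; the gripper's body (76 mm by 85 mm) begins 54 mm behind the grasp point. The pads swing forward as they close: fully open they stand 13 mm farther back than shut.
Start: joints at [1.119, 0.313, 0.046, 1.304, 0, 1.431], TCP at [0.176, 0.547, 0.253] pointing down, gripper open.
Joint ranges: [-2.76, 2.76], [-0.86, 1.69], [-1.03, 1.26], [-2.2, 2.34], [-1.47, 1.5], [-3.14, 3.14]. Speed limits (rad/s): [2.57, 2.57, 3.14, 3.14, 3.14, 3.14].

## Interface

Orientations are given as a unit quaternion [w, x, y, z].
In Python, from workcell import env gives the robot as it stands.
- The arm moves only by the shell command python3 nudge.py 'ROWS' [OPENING] [FORCE]. ROWS is a JSON list of rows, 1 to 8 of them, each of 6 numbers: dx, dy, dz in m, then a rotation vector rx, ry, rz in rad; each row is the pose to reach, as a shift and turn from the pose commanded when the command began, along the tool's axes at that moment; what a row does not reach only later rows make up. A row lasts 1/8 s, in which the tool goes at most 0.0625 m and 0.188 rad, less where a joint would pass 70% of its speed; a pose out of reach is approached as far as the arm can. OPENING is the finger opening in m, set as the command begins (- or left out keeps the last). The fingers move at their own pace and stop on an object; FORCE is the grip in N (left out, the last holds). Time passes only in rows, so rows that do not move let the fingers close. It prints the time, the measured TCP pose, the force, the opening and the grip force at its end.
- env.get_state(): the state, without advancing time (a new reading comes with each control period).
- env.read_camera(name): name is "scene" or "top"; returns a dict with "image" (480x640x3 uint8, red, green, blue), "K" (3x3 intrinsics, pixels), "D" ([k1, k2, p1, p2, k3] as OpenCV has them; the pictures are not rectified), "R" (3x3) and "t" (3): a world point X has camera coordinates R X + t. Camera axes: x right, y down, z forward; pixel columns grow to the right and rows downward; lengths in m; the calibration is good to about 2 mm. A picture is of the moment at which its call begins. There is no depth.
- env.hand_in(): hands the job in; it is judged then, once.
The state is a dict: "clock": time; "joint_pos": joint angles; "qvel": joint speeds; "tau": joint torques, N m; "tcp_pos": TCP position; "orientation": TCP orientation; "wrist_force": force on the tool from outside, world axes, zero at the start; "ft_torque": the same for the moment, N m; "finger_gap": finger opening in m; "grip_force": force on a finger pad.
Only numpy, scipy, OpenCV 4.12 (cv2) and the standard library are available. Lean on these libraries where they do the work, as an engineer would, in place of code of your own. Each camera call takes 0.05 s, during which the arm holds its last target. There are 200 camera calls.

## Working session

There is one attempt and no reset: what is moved stays moved. The work goes in short steps, Python scripts to look and compute and a shell command to move; the robot and the scene stay as the last step left them, time stands still between calls to the robot, and variables do not carry over. Pictures are saved under pics/ and viewed, at most 10 in all, crops included, and the job is handed in when it is done.

```bash
ls; mkdir -p pics
python3 - <<'E'
from workcell import env
import cv2
for n in("scene","top"):
    c=env.read_camera(n); cv2.imwrite(f"pics/{n}0.png",c["image"][:,:,::-1]); print(n,c["K"],c["D"],c["R"],c["t"])
print(env.get_state())
E
```

```text
nudge.py
pics
workcell.py
scene [[529.44979701   0.         315.7226675 ]
 [  0.         529.44979701 237.94612553]
 [  0.           0.           1.        ]] [-0.08496527  0.          0.          0.          0.        ] [[-0.82799598 -0.56065887  0.00918069]
 [-0.29108742  0.41577671 -0.86162512]
 [ 0.47926065 -0.71609452 -0.50746219]] [0.62713104 0.18088642 1.38564575]
top [[577.928394     0.         321.82657219]
 [  0.         577.928394   245.4567414 ]
 [  0.           0.           1.        ]] [-0.09843514  0.          0.          0.          0.        ] [[ 0.00325608 -0.99998322  0.00479156]
 [-0.99592634 -0.00367458 -0.09009558]
 [ 0.09011167 -0.00447868 -0.9959216 ]] [0.24713513 0.59828532 1.46113723]
{'clock': 0.1, 'joint_pos': array([ 1.11941164e+00,  3.13907707e-01,  4.51091680e-02,  1.30361609e+00,
       -1.75321213e-05,  1.43120848e+00]), 'qvel': array([-1.26690021e-03, -1.01266623e-03,  2.35261618e-03, -6.50232392e-06,
       -3.39846918e-04,  3.54341644e-04]), 'tau': array([ 3.59009093e-03, -4.81726527e+01,  2.99243331e+01,  1.27465610e-02,
       -1.07879255e-04, -9.25518968e-07]), 'tcp_pos': array([0.17621486, 0.54689239, 0.25251481]), 'orientation': array([-2.27243354e-04,  1.55267627e-01,  9.87872112e-01, -7.76637676e-04]), 'wrist_force': array([0.61306175, 0.25316875, 0.94491711]), 'ft_torque': array([ 0.03390058, -0.01111772,  0.00524499]), 'grip_force': 0.0, 'finger_gap': 0.08547161183814861}
```

View pics/scene0.png

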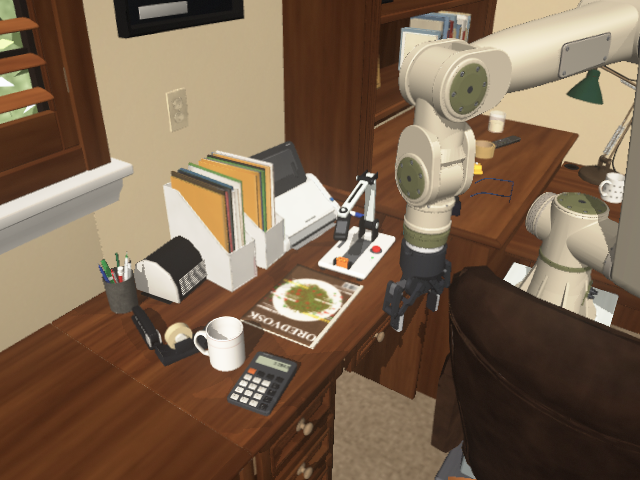

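View pics/top0.png

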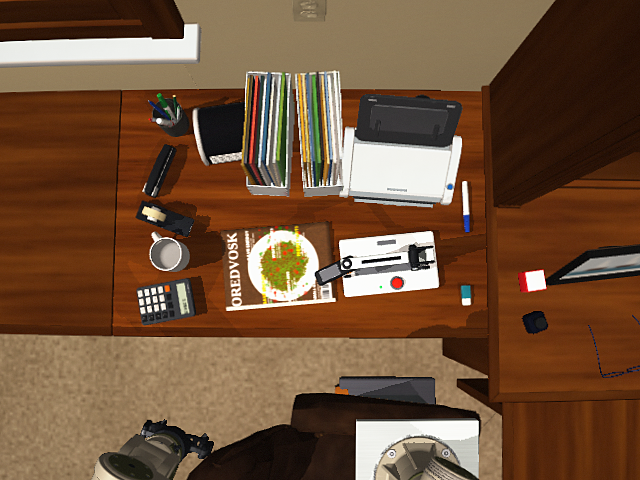

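Scene view: docam at about (357,245), red shutter (377,250), orange catch (342,262). Top view: the base spans (340..438, 232..297), shutter at (398,283), mast fork near (421,258) and pod at (328,271), so docam x is about world +y and docam y about world -x.

```bash
cat > h.py <<'E'
import numpy as np, cv2
from workcell import env
from scipy.spatial.transform import Rotation as Ro
def ray(c,p):
    u=cv2.undistortPoints(np.array([[p]],float),c["K"],np.array(c["D"]))[0,0]
    R=np.array(c["R"]); return -R.T@c["t"], R.T@np.array([u[0],u[1],1.])
def onz(c,p,z):
    o,d=ray(c,p); return o+d*(z-o[2])/d[2]
def tri(c1,p1,c2,p2):
    o1,d1=ray(c1,p1);o2,d2=ray(c2,p2)
    s=np.linalg.lstsq(np.c_[d1,-d2],o2-o1,rcond=None)[0]
    a=o1+s[0]*d1;b=o2+s[1]*d2; return (a+b)/2,np.linalg.norm(a-b)
def proj(c,X): return cv2.projectPoints(np.array(X,float).reshape(-1,1,3),cv2.Rodrigues(np.array(c["R"]))[0],np.array(c["t"]),c["K"],np.array(c["D"]))[0][:,0]
def blobs(m,a=8):
    n,l,s,ce=cv2.connectedComponentsWithStats(m.astype(np.uint8))
    return [(ce[i],s[i]) for i in range(1,n) if s[i][4]>=a]
def cams(): return env.read_camera("scene"),env.read_camera("top")
def quat(): 
    q=env.get_state()["orientation"]; return Ro.from_quat(np.r_[q[1:],q[0]])
E
python3 - <<'E'
from h import *
s,t=cams(); np.set_printoptions(precision=4,suppress=True)
for n,c,(x0,y0,x1,y1) in(("s",s,(310,160,400,285)),("t",t,(330,220,450,310))):
    im=c["image"].astype(int); h=cv2.cvtColor(c["image"],cv2.COLOR_RGB2HSV).astype(int)
    roi=np.zeros(im.shape[:2],bool); roi[y0:y1,x0:x1]=1
    red=roi&((h[...,0]<5)|(h[...,0]>175))&(h[...,1]>180)&(h[...,2]>130)
    org=roi&(h[...,0]>7)&(h[...,0]<16)&(h[...,1]>200)&(h[...,2]>190)
    print(n,"red",blobs(red),"org",blobs(org))
    if n=="t":
        wh=roi&(h[...,1]<40)&(h[...,2]>190)
        k=cv2.morphologyEx(wh.astype(np.uint8),cv2.MORPH_CLOSE,np.ones((15,15)))
        cn=max(cv2.findContours(k,0,2)[0],key=cv2.contourArea); r=cv2.minAreaRect(cn); print(r)
        for p in cv2.boxPoints(r): print(p,onz(t,p,.022))
a=cv2.resize(s["image"][160:290,300:420],None,fx=4.6,fy=4.6,interpolation=2)
b=cv2.resize(t["image"][220:310,305:450],None,fx=5.5,fy=5.5,interpolation=2)
cv2.imwrite("pics/a1.png",a[:,:,::-1]);cv2.imwrite("pics/b1.png",b[:,:,::-1])
E
```

```text
s red [(array([375.8667, 248.4667]), array([373, 246,   7,   6,  30], dtype=int32))] org []
t red [(array([396.7, 282.5]), array([392, 278,  10,  10,  80], dtype=int32))] org []
((381.1142883300781, 265.2218322753906), (60.056400299072266, 109.88919067382812), 83.2901611328125)
[323.0375 241.8191] [0.6073 0.2461 0.022 ]
[432.174  228.9795] [ 0.6419 -0.0376  0.022 ]
[439.1911 288.6246] [ 0.4872 -0.0538  0.022 ]
[330.0546 301.4642] [0.4538 0.2276 0.022 ]
```

View pics/a1.png

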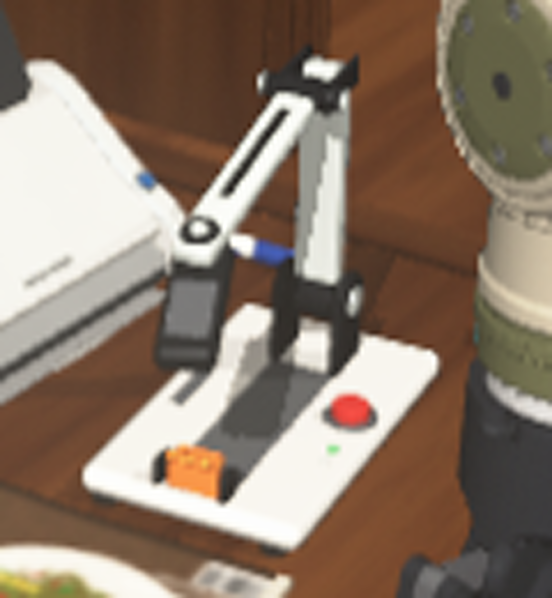

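View pics/b1.png

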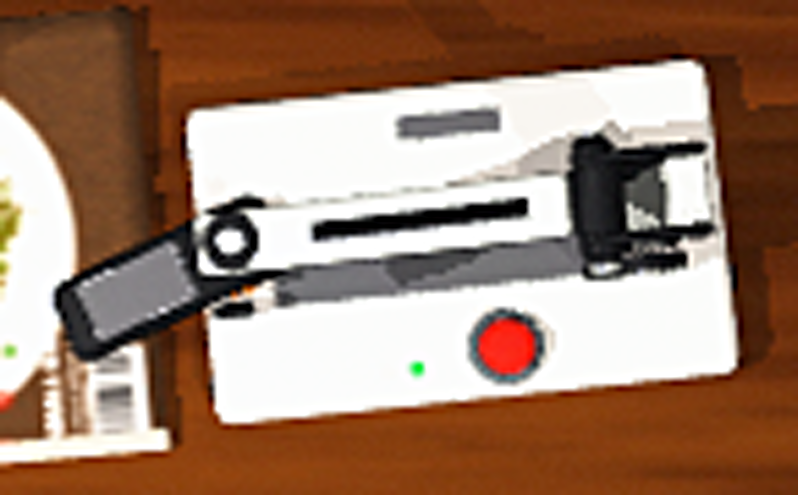

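Scene crop: shutter at crop (350,411), catch (195,470), boom ring (200,230). Top crop: base corners (188,108), (703,62), (738,372), (220,424); boom ring (231,240); pod end mid about (77,325). The pod is swung some 0.3–0.4 rad to the shutter's side.

```bash
python3 - <<'E'
from h import *
s,t=cams(); np.set_printoptions(precision=4,suppress=True)
B=lambda x,y:((x+.5)/5.5+305-.5,(y+.5)/5.5+220-.5); A=lambda x,y:((x+.5)/4.6+300-.5,(y+.5)/4.6+160-.5)
P=np.array([onz(t,B(*p),.022)[:2] for p in((188,108),(703,62),(738,372),(220,424))])
L=np.array([(.197,.075),(-.051,.075),(-.051,-0),(0,0)]);L=np.array([(.197,-.075),(-.051,-.075),(-.051,.075),(.197,.075)])
print("sides",[np.linalg.norm(P[i]-P[i-1]) for i in range(4)])
pc,lc=P.mean(0),L.mean(0);U,S,V=np.linalg.svd((L-lc).T@(P-pc));R=(U@V).T
print("det",np.linalg.det(R),"yaw",np.arctan2(R[1,0],R[0,0]));o=pc-R@lc;print("o",o,"res",P-(L@R.T+o))
sh,e=tri(s,(375.87,248.47),t,(396.7,282.5));print("shutter",sh,e,"docam:",R.T@(sh[:2]-o), "onz",R.T@(onz(t,(396.7,282.5),.034)[:2]-o))
ring,e=tri(s,A(200,230),t,B(231,240));print("ring",ring,e,R.T@(ring[:2]-o))
pe=onz(t,B(77,325),.228);print("podend top",R.T@(pe[:2]-o))
ct,e=tri(s,A(195,455),t,B(240,288));print("catch",ct,e,R.T@(ct[:2]-o))
np.savez("f.npz",R=R,o=o)
yaw=np.arctan2(R[1,0],R[0,0])
for n,l in dict(sh=(.06,.052,.034),bh=(.037,0,.237),bend=(.202,0,.237),piv=(.187,0,.2195),tip=(0,0,.239)).items():
    X=np.r_[R@np.array(l[:2])+o,l[2]];print(n,X,np.hypot(*X[:2]))
E
cat >> h.py <<'E'
f=np.load("f.npz"); D=np.eye(3); D[:2,:2]=f["R"]; O=np.r_[f["o"],0]
def loc(X): return D.T@(np.asarray(X)-O)
def goal(tip,al,side=0.,yaw=0.):
    """tip in docam, al lean to +y (deg), side lean to +x (deg)"""
    z=np.array([-np.tan(np.radians(side)),-np.tan(np.radians(al)),-1]);z/=np.linalg.norm(z)
    y=np.array([1.,0,0])-z*z[0];y/=np.linalg.norm(y);Rt=np.c_[np.cross(y,z),y,z]@Ro.from_euler("z",yaw,degrees=True).as_matrix()
    return D@(np.asarray(tip)-.022*z)+O, D@Rt
def rel(tip,al,side=0.,yaw=0.):
    p,R=goal(tip,al,side,yaw); st=env.get_state(); Q=quat().as_matrix()
    d=Q.T@(p-st["tcp_pos"]); r=Ro.from_matrix(Q.T@R).as_rotvec()
    print("rel",np.round(d,4),np.round(r,3),"world",np.round(p,3),"rows",round(max(np.linalg.norm(d)/.0625,np.linalg.norm(r)/.188),1))
def stat():
    st=env.get_state();Q=quat().as_matrix()
    print("t",round(float(st["clock"]),2),"tip",np.round(loc(st["tcp_pos"]+.022*Q[:,2]),4),"F",np.round(D.T@st["wrist_force"],1),"z",np.round(D.T@Q[:,2],2),"j",np.round(st["joint_pos"],2))
E
python3 - <<'E'
from h import *
s,t=cams(); np.set_printoptions(precision=4,suppress=True)
B=lambda x,y:((x+.5)/5.5+305-.5,(y+.5)/5.5+220-.5); A=lambda x,y:((x+.5)/4.6+300-.5,(y+.5)/4.6+160-.5)
for a,b in(((286,112),(527,207)),((227,193),(314,232)),((200,230),(231,240)),((330,62),(690,192))):
    X,e=tri(s,A(*a),t,B(*b));print(loc(X),e)
rel((.06,.16,.12),25); stat()
E
```

```text
[ 0.0728 -0.001   0.2349] 7.924667343072816e-06
[0.1578 0.0001 0.2172] 0.0005222962097709874
[ 0.1913 -0.0005  0.2079] 0.00014227524643150642
[ 0.0081 -0.0003  0.2436] 5.655224513020044e-05
rel [-0.3519 -0.4124  0.1133] [-0.09  -0.43  -0.403] world [0.385 0.047 0.14 ] rows 8.9
t 0.4 tip [0.5785 0.3277 0.2312] F [0.5 0.6 0.3] z [-0.  0. -1.] j [1.12 0.31 0.05 1.3  0.   1.43]
```

```bash
R='[-0.352,-0.412,0.113,-0.09,-0.43,-0.403]'; python3 nudge.py '[[-0.352,-0.412,0.06,-0.09,-0.43,-0.403],[-0.352,-0.412,0.06,-0.09,-0.43,-0.403],[-0.352,-0.412,0.06,-0.09,-0.43,-0.403],[-0.352,-0.412,0.06,-0.09,-0.43,-0.403],[-0.352,-0.412,0.06,-0.09,-0.43,-0.403],[-0.352,-0.412,0.06,-0.09,-0.43,-0.403],[-0.352,-0.412,0.06,-0.09,-0.43,-0.403],[-0.352,-0.412,0.06,-0.09,-0.43,-0.403]]' 0 20; python3 nudge.py '[[0,0,0,0,0,0],[0,0,0,0,0,0]]'; python3 -c "
from h import *
stat(); rel((.06,.052,.06),25); rel((.06,.052,.042),25)"
```

```text
clock: 1.4
tcp_pos: [0.3656, 0.0942, 0.1997]
orientation: [0.217, -0.048, 0.975, 0.011]
wrist_force: [1.7, -0.3, -0.2]
finger_gap: -0.0001
grip_force: 0.0
clock: 1.65
tcp_pos: [0.3651, 0.0951, 0.199]
orientation: [0.216, -0.046, 0.975, 0.011]
wrist_force: [-0.4, -0.1, 0.0]
finger_gap: 0.0
grip_force: 0.0
t 1.65 tip [0.1101 0.1749 0.179 ] F [-0.   0.4  0. ] z [-0.   -0.42 -0.91] j [ 0.01 -0.4  -0.86  0.68  0.03 -0.07]
rel [-0.0614 -0.0499  0.1598] [-0.    -0.001 -0.003] world [0.492 0.057 0.08 ] rows 2.9
rel [-0.0538 -0.0499  0.1761] [-0.    -0.001 -0.003] world [0.492 0.057 0.062] rows 3.1
```

```bash
python3 nudge.py '[[-0.02,-0.017,0.053,0,0,0],[-0.041,-0.033,0.107,0,0,0],[-0.0614,-0.05,0.16,0,0,0],[-0.0557,-0.05,0.172,0,0,0],[-0.0557,-0.05,0.172,0,0,0]]'; python3 -c "
from h import *
stat(); rel((.06,.052,.034),25); rel((.06,.052,.030),25)"
```

```text
clock: 2.28
tcp_pos: [0.4906, 0.0616, 0.0642]
orientation: [0.213, -0.051, 0.976, 0.012]
wrist_force: [0.4, -0.6, 1.1]
finger_gap: -0.0
grip_force: 0.0
t 2.27 tip [0.0646 0.0534 0.0442] F [-0.6 -0.4  1.1] z [ 0.   -0.42 -0.91] j [-0.08  0.07 -0.9   0.18  0.08 -0.17]
rel [ 0.0032 -0.0045  0.0098] [ 0.004 -0.006  0.005] world [0.492 0.057 0.054] rows 0.2
rel [ 0.0048 -0.0045  0.0135] [ 0.004 -0.006  0.005] world [0.492 0.057 0.05 ] rows 0.2
```

```bash
python3 nudge.py '[[0.0015,0,0.003,0,0,0],[0.0015,0,0.003,0,0,0],[0.0025,0,0.0055,0,0,0],[0.0025,0,0.0055,0,0,0]]'; python3 -c "
from h import *
stat(); rel((.06,.052,.030),25)"
```

```text
clock: 2.78
tcp_pos: [0.4928, 0.0581, 0.061]
orientation: [0.216, -0.048, 0.975, 0.011]
wrist_force: [-0.2, -0.7, -0.2]
finger_gap: -0.0001
grip_force: 0.0
t 2.77 tip [0.0608 0.0514 0.0411] F [-0.7  0.3 -0.2] z [ 0.   -0.42 -0.91] j [-0.09  0.07 -0.91  0.16  0.08 -0.17]
rel [ 0.0052 -0.0008  0.0098] [ 0.  0. -0.] world [0.492 0.057 0.05 ] rows 0.2
```

```bash
python3 nudge.py '[[-0.0063,0,0.003,0,0,0],[-0.0063,0,0.003,0,0,0],[-0.0059,0,0.0039,0,0,0],[-0.0055,0,0.0048,0,0,0],[-0.0055,0,0.0048,0,0,0]]'; python3 -c "
from h import *
stat()"
```

```text
clock: 3.4
tcp_pos: [0.4993, 0.0588, 0.0582]
orientation: [0.216, -0.048, 0.975, 0.011]
wrist_force: [0.4, -1.2, 0.7]
finger_gap: 0.0002
grip_force: 0.0
t 3.4 tip [0.0608 0.0448 0.0382] F [-1.2 -0.3  0.7] z [ 0.   -0.42 -0.91] j [-0.09  0.09 -0.9   0.15  0.08 -0.17]
```

```bash
python3 nudge.py '[[0.0004,0,0.0009,0,0,0],[0.0008,0,0.0018,0,0,0],[0.0008,0,0.0018,0,0,0]]'; python3 -c "
from h import *
stat()"
```

```text
clock: 3.78
tcp_pos: [0.4997, 0.0588, 0.0565]
orientation: [0.216, -0.048, 0.975, 0.011]
wrist_force: [-1.1, -1.0, 1.2]
finger_gap: -0.0001
grip_force: 0.5
t 3.77 tip [0.0608 0.0445 0.0366] F [-0.9  1.2  1.2] z [ 0.   -0.42 -0.91] j [-0.09  0.09 -0.9   0.15  0.08 -0.17]
```

```bash
python3 nudge.py '[[0.0004,0,0.0009,0,0,0],[0.0008,0,0.0018,0,0,0],[0.0008,0,0.0018,0,0,0]]'; python3 -c "
from h import *
stat()"
```

```text
clock: 4.15
tcp_pos: [0.4997, 0.0588, 0.0545]
orientation: [0.216, -0.048, 0.975, 0.011]
wrist_force: [-0.4, 0.3, 1.6]
finger_gap: 0.0001
grip_force: 0.8
t 4.15 tip [0.0608 0.0445 0.0346] F [0.3 0.4 1.6] z [ 0.   -0.42 -0.91] j [-0.09  0.1  -0.9   0.14  0.08 -0.17]
```

```bash
python3 nudge.py '[[0.0002,0,0.0005,0,0,0],[0.0004,0,0.0009,0,0,0],[0.0004,0,0.0009,0,0,0]]'; python3 -c "
from h import *
stat()"
```

```text
clock: 4.53
tcp_pos: [0.4997, 0.0588, 0.0535]
orientation: [0.216, -0.048, 0.975, 0.011]
wrist_force: [-1.1, 0.1, 1.8]
finger_gap: 0.0001
grip_force: 0.9
t 4.53 tip [0.0608 0.0444 0.0336] F [0.2 1.1 1.8] z [ 0.   -0.42 -0.91] j [-0.09  0.1  -0.9   0.14  0.08 -0.17]
```

```bash
python3 nudge.py '[[0.0002,0,0.0005,0,0,0],[0.0002,0,0.0005,0,0,0],[0.0002,0,0.0005,0,0,0]]'; python3 -c "
from h import *
stat()"
```

```text
clock: 4.9
tcp_pos: [0.4998, 0.0588, 0.0531]
orientation: [0.216, -0.048, 0.975, 0.011]
wrist_force: [-3.5, 0.1, 4.9]
finger_gap: 0.0004
grip_force: 2.3
t 4.9 tip [0.0608 0.0444 0.0332] F [0.5 3.5 4.9] z [ 0.   -0.42 -0.91] j [-0.09  0.1  -0.9   0.14  0.08 -0.17]
```

```bash
python3 nudge.py '[[0.0002,0,0.0005,0,0,0],[0.0002,0,0.0005,0,0,0],[0.0002,0,0.0005,0,0,0]]'; python3 -c "
from h import *
stat()"
```

```text
clock: 5.28
tcp_pos: [0.4999, 0.0588, 0.053]
orientation: [0.216, -0.048, 0.975, 0.011]
wrist_force: [-5.4, 0.2, 9.5]
finger_gap: -0.0
grip_force: 5.2
t 5.28 tip [0.0608 0.0443 0.033 ] F [0.7 5.3 9.5] z [ 0.   -0.42 -0.91] j [-0.09  0.1  -0.9   0.13  0.08 -0.17]
```

```bash
python3 nudge.py '[[0,0,0,0,0,0],[0,0,0,0,0,0],[0,0,0,0,0,0],[0,0,0,0,0,0],[0,0,0,0,0,0],[0,0,0,0,0,0],[0,0,0,0,0,0],[0,0,0,0,0,0]]'; python3 nudge.py '[[0.0008,0,0.0018,0,0,0],[0.0015,0,0.0032,0,0,0],[0.0021,0,0.0045,0,0,0],[0.0021,0,0.0045,0,0,0],[0.0021,0,0.0045,0,0,0]]'; python3 -c "
from h import *
stat()"
```

```text
clock: 6.28
tcp_pos: [0.4998, 0.0589, 0.0529]
orientation: [0.216, -0.048, 0.975, 0.011]
wrist_force: [-6.9, -0.2, 10.4]
finger_gap: -0.0
grip_force: 5.2
clock: 6.9
tcp_pos: [0.5, 0.0589, 0.0487]
orientation: [0.217, -0.048, 0.975, 0.011]
wrist_force: [-11.9, -1.4, 20.4]
finger_gap: 0.0
grip_force: 10.2
t 6.9 tip [0.0608 0.0442 0.0287] F [-0.2 12.  20.4] z [ 0.   -0.42 -0.91] j [-0.09  0.11 -0.91  0.12  0.08 -0.17]
```

```bash
python3 nudge.py '[[-0.01,0,-0.022,0,0,0],[-0.01,0,-0.05,0,0,0],[-0.01,0,-0.11,0,0,0],[-0.06,0,-0.16,0,0,0],[-0.10,0,-0.18,0,0,0],[-0.10,0,-0.18,0,0,0]]'; python3 -c "
from h import *
stat(); rel((.255,.12,.27),20); rel((.252,-.018,.27),20);rel((.252,-.018,.152),20)"
```

```text
clock: 7.65
tcp_pos: [0.519, 0.0599, 0.2583]
orientation: [0.221, -0.048, 0.974, 0.01]
wrist_force: [-0.6, -1.0, 0.1]
finger_gap: 0.0002
grip_force: 0.0
t 7.65 tip [0.06   0.025  0.2385] F [-0.9  0.7  0.1] z [-0.   -0.43 -0.9 ] j [-0.08 -0.12 -0.53  0.72  0.08 -0.16]
rel [ 0.0699  0.195  -0.0695] [-0.001  0.097  0.   ] world [0.407 0.245 0.291] rows 3.5
rel [-0.0546  0.192  -0.01  ] [-0.001  0.097  0.   ] world [0.545 0.255 0.291] rows 3.2
rel [-0.0037  0.1921  0.0965] [-0.001  0.097  0.   ] world [0.545 0.255 0.173] rows 3.4
```

```bash
python3 nudge.py '[[0.05,0,-0.03,0,0,0],[0.07,0.04,-0.07,0,0.05,0],[0.07,0.10,-0.07,0,0.097,0],[0.07,0.16,-0.07,0,0.097,0],[0.07,0.195,-0.07,0,0.097,0],[0.01,0.195,-0.04,0,0.097,0],[-0.053,0.194,-0.01,0,0.097,0],[-0.053,0.194,-0.01,0,0.097,0]]'
python3 - <<'E'
from h import *
stat(); rel((.252,-.018,.27),20);rel((.252,-.020,.152),20)
s,t=cams()
a=cv2.resize(s["image"][160:290,300:420],None,fx=4,fy=4,interpolation=2);b=cv2.resize(t["image"][210:310,305:405],None,fx=5.2,fy=5.2,interpolation=2)
m=np.zeros((520,1000,3),np.uint8);m[:520,:480]=a;m[:520,480:1000]=b[:520,:520];cv2.imwrite("pics/c2.png",cv2.resize(m,(800,416))[:,:,::-1])
E
```

```text
clock: 8.65
tcp_pos: [0.5412, 0.2573, 0.2815]
orientation: [0.167, -0.048, 0.985, 0.008]
wrist_force: [-0.7, -0.2, -0.1]
finger_gap: -0.0003
grip_force: 0.0
t 8.65 tip [ 0.2543 -0.0142  0.2607] F [-0.1  0.7 -0.1] z [-0.   -0.33 -0.94] j [ 0.35  0.11 -0.2   0.94 -0.08  0.24]
rel [-0.0064 -0.0023 -0.0075] [-0.001 -0.014 -0.001] world [0.545 0.255 0.291] rows 0.2
rel [ 0.0306 -0.0022  0.1046] [-0.001 -0.014 -0.001] world [0.547 0.256 0.173] rows 1.7
```

View pics/c2.png

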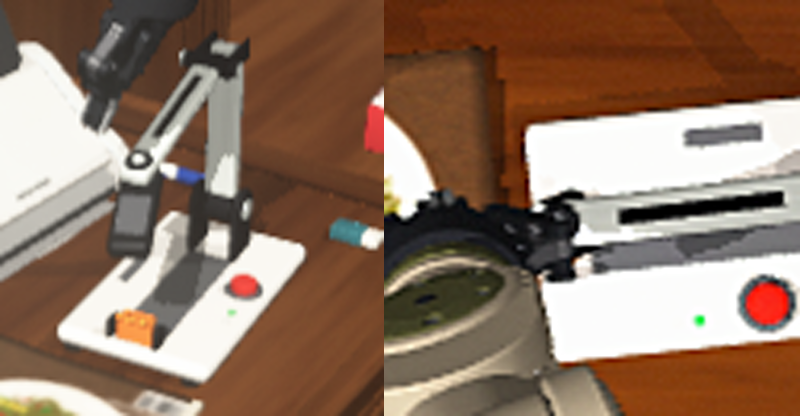

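Picture: pod, boom and mast unchanged; gripper is hanging just beyond the boom's end, shutter is up (243,285).

```bash
python3 nudge.py '[[-0.018,0,-0.006,0,-0.015,0],[-0.006,0,0.035,0,-0.015,0],[0.005,0,0.075,0,-0.015,0],[0.0163,0,0.109,0,-0.015,0],[0.0163,0,0.109,0,-0.015,0],[0.0163,0,0.109,0,-0.015,0]]'
python3 - <<'E'
from h import *
stat()
P=np.array([.186,0])
for th in(.35,.5,.8,1.1,1.4,1.7,2,2.3,2.6,2.9,3.1):
    c=P+.055*np.array([np.cos(th),np.sin(th)])+.031*np.array([np.sin(th),-np.cos(th)])
    print(th,end=" ");rel((c[0],c[1]-.007,.164-.22*(c[0]-.186)),20)
E
```

```text
clock: 9.5
tcp_pos: [0.5597, 0.2598, 0.1779]
orientation: [0.176, -0.048, 0.983, 0.009]
wrist_force: [-0.8, 0.2, 0.3]
finger_gap: -0.0001
grip_force: 0.0
t 9.5 tip [ 0.255  -0.0332  0.1573] F [0.3 0.8 0.3] z [ 0.   -0.35 -0.94] j [ 0.34  0.19 -0.38  0.66 -0.08  0.23]
0.35 rel [ 0.0173 -0.0066  0.001 ] [ 0.001  0.006 -0.   ] world [0.545 0.252 0.171] rows 0.3
0.5 rel [ 0.0262 -0.0058 -0.0021] [ 0.001  0.006 -0.   ] world [0.535 0.252 0.171] rows 0.4
0.8 rel [ 0.0435 -0.0084 -0.0091] [ 0.001  0.006 -0.   ] world [0.517 0.247 0.171] rows 0.7
1.1 rel [ 0.0589 -0.0163 -0.0167] [ 0.001  0.006 -0.   ] world [0.501 0.238 0.173] rows 1.0
1.4 rel [ 0.071  -0.029  -0.0242] [ 0.001  0.006 -0.   ] world [0.488 0.224 0.176] rows 1.3
1.7 rel [ 0.0788 -0.0453 -0.031 ] [ 0.001  0.006 -0.   ] world [0.48  0.206 0.179] rows 1.5
2 rel [ 0.0815 -0.0636 -0.0363] [ 0.001  0.006 -0.   ] world [0.477 0.188 0.184] rows 1.8
2.3 rel [ 0.0789 -0.0824 -0.0398] [ 0.001  0.006 -0.   ] world [0.48  0.169 0.188] rows 1.9
2.6 rel [ 0.0712 -0.1    -0.0411] [ 0.001  0.006 -0.   ] world [0.489 0.152 0.192] rows 2.1
2.9 rel [ 0.0591 -0.1149 -0.0401] [ 0.001  0.006 -0.   ] world [0.502 0.139 0.195] rows 2.2
3.1 rel [ 0.0492 -0.1226 -0.0382] [ 0.001  0.006 -0.   ] world [0.513 0.132 0.196] rows 2.2
```

```bash
python3 nudge.py '[[0.0173,-0.0066,0.001,0,0,0],[0.026,-0.006,-0.002,0,0,0],[0.035,-0.007,-0.005,0,0,0],[0.0435,-0.0084,-0.009,0,0,0],[0.051,-0.012,-0.013,0,0,0],[0.059,-0.016,-0.017,0,0,0],[0.071,-0.029,-0.024,0,0,0],[0.071,-0.029,-0.024,0,0,0]]'
python3 - <<'E'
from h import *
stat()
P=np.array([.186,0])
for th in(1.4,1.7,2,2.3,2.6,2.9,3.1):
    c=P+.055*np.array([np.cos(th),np.sin(th)])+.031*np.array([np.sin(th),-np.cos(th)])
    print(th,end=" ");rel((c[0],c[1]-.007,.164-.22*(c[0]-.186)),20)
s,t=cams()
a=cv2.resize(s["image"][160:290,300:420],None,fx=4,fy=4,interpolation=2);b=cv2.resize(t["image"][210:310,305:405],None,fx=5.2,fy=5.2,interpolation=2)
m=np.zeros((520,1000,3),np.uint8);m[:520,:480]=a;m[:520,480:1000]=b[:520,:520];cv2.imwrite("pics/c3.png",cv2.resize(m,(800,416))[:,:,::-1])
E
```

```text
clock: 10.5
tcp_pos: [0.4863, 0.2221, 0.1737]
orientation: [0.175, -0.048, 0.983, 0.009]
wrist_force: [-0.4, -0.3, 0.1]
finger_gap: -0.0001
grip_force: 0.0
t 10.5 tip [0.2246 0.0435 0.153 ] F [-0.2  0.4  0.1] z [-0.   -0.34 -0.94] j [ 0.32  0.04 -0.56  0.63 -0.08  0.21]
1.4 rel [-0.0023  0.0013 -0.0015] [-0.     0.003 -0.001] world [0.488 0.224 0.176] rows 0.0
1.7 rel [ 0.0055 -0.015  -0.0082] [-0.     0.003 -0.001] world [0.48  0.206 0.179] rows 0.3
2 rel [ 0.0082 -0.0333 -0.0135] [-0.     0.003 -0.001] world [0.477 0.188 0.184] rows 0.6
2.3 rel [ 0.0056 -0.0521 -0.0169] [-0.     0.003 -0.001] world [0.48  0.169 0.188] rows 0.9
2.6 rel [-0.0021 -0.0698 -0.0182] [-0.     0.003 -0.001] world [0.489 0.152 0.192] rows 1.2
2.9 rel [-0.0142 -0.0846 -0.0173] [-0.     0.003 -0.001] world [0.502 0.139 0.195] rows 1.4
3.1 rel [-0.0242 -0.0922 -0.0154] [-0.     0.003 -0.001] world [0.513 0.132 0.196] rows 1.5
```

View pics/c3.png

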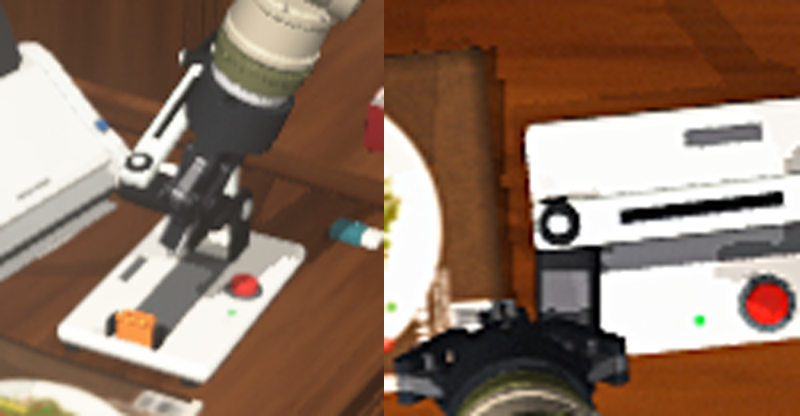

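Pod now points straight out sideways (≈1.5 rad; top view (568,285)), following the finger as predicted. Continue.

```bash
python3 nudge.py '[[0.0055,-0.015,-0.008,0,0,0],[0.008,-0.033,-0.0135,0,0,0],[0.0056,-0.052,-0.017,0,0,0],[-0.002,-0.07,-0.018,0,0,0],[-0.008,-0.078,-0.018,0,0,0],[-0.014,-0.0846,-0.017,0,0,0],[-0.019,-0.089,-0.016,0,0,0],[-0.024,-0.092,-0.0155,0,0,0]]';python3 nudge.py '[[0,0,0,0,0,0],[0,0,0,0,0,0]]'
python3 - <<'E'
from h import *
stat()
rel((.131,.024,.176),20);rel((.131,.020,.176),20)
E
```

```text
clock: 11.6
tcp_pos: [0.514, 0.1334, 0.1965]
orientation: [0.175, -0.048, 0.983, 0.009]
wrist_force: [-0.9, 0.6, -1.1]
finger_gap: -0.0004
grip_force: 0.8
clock: 11.85
tcp_pos: [0.5144, 0.1336, 0.1971]
orientation: [0.176, -0.048, 0.983, 0.009]
wrist_force: [0.2, 0.4, -0.1]
finger_gap: -0.0
grip_force: 0.1
t 11.85 tip [0.1337 0.0241 0.1765] F [ 0.4 -0.2 -0.1] z [ 0.   -0.35 -0.94] j [ 0.1   0.   -0.54  0.68 -0.    0.01]
rel [-0.0001 -0.0027  0.0005] [ 0.     0.005 -0.   ] world [0.515 0.131 0.197] rows 0.0
rel [-0.0038 -0.0027  0.0019] [ 0.     0.005 -0.   ] world [0.519 0.131 0.197] rows 0.1
```

```bash
python3 nudge.py '[[-0.002,0,0.0007,0,0,0],[-0.004,0,0.0014,0,0,0],[-0.004,0,0.0014,0,0,0]]'; python3 nudge.py '[[-0.002,0,0.0007,0,0,0],[-0.002,0,0.0007,0,0,0]]';python3 -c "
from h import *
stat()"
```

```text
clock: 12.22
tcp_pos: [0.5158, 0.1337, 0.1957]
orientation: [0.173, -0.048, 0.984, 0.009]
wrist_force: [-8.9, -1.3, 3.0]
finger_gap: 0.0001
grip_force: 4.4
clock: 12.48
tcp_pos: [0.5162, 0.1338, 0.1945]
orientation: [0.171, -0.048, 0.984, 0.009]
wrist_force: [-13.1, -2.4, 3.7]
finger_gap: 0.0001
grip_force: 6.2
t 12.47 tip [0.1338 0.0226 0.1738] F [-1.1 13.3  3.7] z [ 0.   -0.34 -0.94] j [ 0.1   0.01 -0.53  0.69 -0.    0.01]
```

```bash
python3 nudge.py '[[-0.002,0,0.0007,0,0,0],[-0.002,0,0.0007,0,0,0]]'
python3 - <<'E'
from h import *
stat()
s,t=cams()
a=cv2.resize(s["image"][160:290,300:420],None,fx=4,fy=4,interpolation=2);b=cv2.resize(t["image"][210:310,335:435],None,fx=5.2,fy=5.2,interpolation=2)
m=np.zeros((520,1000,3),np.uint8);m[:520,:480]=a;m[:520,480:1000]=b[:520,:520];cv2.imwrite("pics/c4.png",cv2.resize(m,(800,416))[:,:,::-1])
E
```

```text
clock: 12.72
tcp_pos: [0.5166, 0.1339, 0.1934]
orientation: [0.17, -0.048, 0.984, 0.009]
wrist_force: [-16.0, -2.1, 3.5]
finger_gap: 0.0003
grip_force: 8.0
t 12.72 tip [0.1339 0.0223 0.1727] F [-0.5 16.1  3.5] z [ 0.   -0.33 -0.94] j [ 0.1   0.02 -0.53  0.69 -0.    0.01]
```

View pics/c4.png

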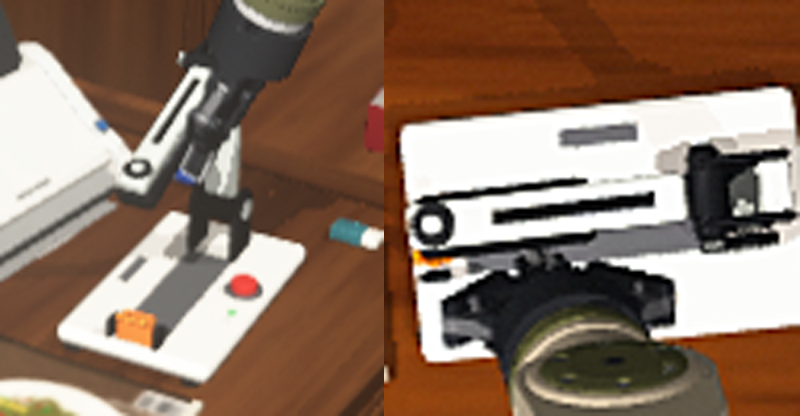

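Pod lies parallel under the boom at its stop (scene: below boom at (140,190); top: no pod sticking out). Withdraw and set up for the boom.

```bash
python3 nudge.py '[[0.012,0,-0.004,0,0,0],[0.06,0,-0.02,0,0,0],[0.07,0.02,-0.08,0,-0.15,0],[0.07,0.035,-0.12,0,-0.33,0],[0.07,0.035,-0.12,0,-0.5,0],[0.07,0.035,-0.12,0,-0.61,0],[0.07,0.035,-0.12,0,-0.61,0]]'
python3 - <<'E'
from h import *
stat()
rel((.17,.05,.27),55);rel((.17,-.008,.26),55)
H=np.array([.040,.237])
for b in(.0,.2,.4,.6,.8,1.,1.2,1.4,1.57):
    u=np.array([np.cos(b),-np.sin(b)]);n=np.array([np.sin(b),np.cos(b)]);C=H+.135*u+(.016+.005*np.sin(b))*n;print(b,C)
E
```

```text
clock: 13.7
tcp_pos: [0.4163, 0.1625, 0.3002]
orientation: [0.461, -0.043, 0.886, 0.023]
wrist_force: [-0.5, -0.0, 0.1]
finger_gap: -0.0001
grip_force: 0.0
t 13.7 tip [0.1722 0.1086 0.2875] F [0.  0.5 0.1] z [-0.   -0.82 -0.57] j [ 0.29 -0.59 -1.02  0.18 -0.16  0.11]
rel [-0.0193 -0.0021  0.058 ] [-0.    -0.001 -0.001] world [0.475 0.166 0.283] rows 1.0
rel [-0.0444 -0.0021  0.1112] [-0.    -0.001 -0.001] world [0.533 0.172 0.273] rows 1.9
0.0 [0.175 0.253]
0.2 [0.17568504 0.22683425]
0.4 [0.17133216 0.20095889]
0.6 [0.16204869 0.17630873]
0.8 [0.1481061  0.15380317]
1.0 [0.12994471 0.1343195 ]
1.2 [0.10817441 0.11866111]
1.4 [0.08356832 0.10752123]
1.57 [0.0611075  0.10201677]
```

```bash
python3 nudge.py '[[-0.022,0,0.056,0,0,0],[-0.044,0,0.111,0,0,0],[-0.044,0,0.111,0,0,0],[-0.028,0,0.122,0,0,0],[-0.028,0,0.122,0,0,0],[-0.028,0,0.122,0,0,0]]'
python3 - <<'E'
from h import *
stat()
H=np.array([.040,.237])
for b in(.1,.2,.3,.4,.5,.6,.7,.8,.9,1.,1.1,1.2,1.3,1.4,1.5,1.57):
    u=np.array([np.cos(b),-np.sin(b)]);n=np.array([np.sin(b),np.cos(b)]);C=H+.135*u+(.016+.005*np.sin(b))*n;print(b,end=" ");rel((C[0],-.008,C[1]),55)
E
```

```text
clock: 14.45
tcp_pos: [0.5302, 0.1725, 0.2483]
orientation: [0.457, -0.043, 0.888, 0.022]
wrist_force: [0.1, 0.3, 0.8]
finger_gap: 0.0002
grip_force: 0.0
t 14.45 tip [ 0.1709 -0.0056  0.2355] F [ 0.3 -0.1  0.8] z [-0.   -0.81 -0.58] j [ 0.22 -0.22 -1.   -0.15 -0.1   0.07]
0.1 rel [-0.0048  0.005  -0.0006] [-0.002 -0.009 -0.001] world [0.532 0.178 0.253] rows 0.1
0.2 rel [0.0059 0.0047 0.007 ] [-0.002 -0.009 -0.001] world [0.532 0.177 0.239] rows 0.2
0.3 rel [0.0165 0.0032 0.0146] [-0.002 -0.009 -0.001] world [0.532 0.176 0.226] rows 0.4
0.4 rel [0.0269 0.0004 0.022 ] [-0.002 -0.009 -0.001] world [0.532 0.173 0.214] rows 0.6
0.5 rel [ 0.0371 -0.0036  0.0293] [-0.002 -0.009 -0.001] world [0.533 0.169 0.201] rows 0.8
0.6 rel [ 0.047  -0.0089  0.0364] [-0.002 -0.009 -0.001] world [0.533 0.164 0.189] rows 1.0
0.7 rel [ 0.0564 -0.0153  0.0431] [-0.002 -0.009 -0.001] world [0.534 0.157 0.177] rows 1.2
0.8 rel [ 0.0653 -0.0228  0.0495] [-0.002 -0.009 -0.001] world [0.535 0.15  0.166] rows 1.4
0.9 rel [ 0.0735 -0.0314  0.0554] [-0.002 -0.009 -0.001] world [0.536 0.141 0.156] rows 1.6
1.0 rel [ 0.0811 -0.0409  0.0609] [-0.002 -0.009 -0.001] world [0.536 0.132 0.147] rows 1.7
1.1 rel [ 0.0879 -0.0514  0.0657] [-0.002 -0.009 -0.001] world [0.537 0.121 0.139] rows 1.9
1.2 rel [ 0.0938 -0.0627  0.07  ] [-0.002 -0.009 -0.001] world [0.539 0.11  0.131] rows 2.1
1.3 rel [ 0.0988 -0.0747  0.0736] [-0.002 -0.009 -0.001] world [0.54  0.098 0.125] rows 2.3
1.4 rel [ 0.1029 -0.0873  0.0765] [-0.002 -0.009 -0.001] world [0.541 0.086 0.12 ] rows 2.5
1.5 rel [ 0.1059 -0.1004  0.0787] [-0.002 -0.009 -0.001] world [0.542 0.073 0.116] rows 2.7
1.57 rel [ 0.1073 -0.1098  0.0798] [-0.002 -0.009 -0.001] world [0.543 0.063 0.115] rows 2.8
```

```bash
python3 nudge.py '[[0.0059,0.0047,0.007,0,0,0],[0.011,0.004,0.011,0,0,0],[0.0165,0.003,0.0146,0,0,0],[0.022,0.002,0.018,0,0,0],[0.027,0,0.022,0,0,0],[0.032,-0.0015,0.0256,0,0,0],[0.037,-0.0036,0.029,0,0,0]]'
python3 - <<'E'
from h import *
stat()
E
```

```text
clock: 15.32
tcp_pos: [0.5429, 0.1743, 0.2113]
orientation: [0.45, -0.042, 0.892, 0.02]
wrist_force: [-1.6, 0.7, 2.0]
finger_gap: 0.0
grip_force: 1.2
t 15.32 tip [ 0.1713 -0.0182  0.1982] F [0.8 1.5 2. ] z [-0.01 -0.8  -0.59] j [ 0.22 -0.12 -1.03 -0.26 -0.1   0.07]
```

Run:
```python
from h import *
rel((.178,-.002,.215),38,20)
```

```text
rel [-0.0095  0.0125 -0.0215] [ 0.272  0.269 -0.039] world [0.53  0.186 0.232] rows 2.0
```

```bash
python3 nudge.py '[[-0.01,0.008,-0.015,0.07,0.06,0],[-0.0145,0.0125,-0.0215,0.15,0.15,-0.02],[-0.0145,0.0125,-0.0215,0.272,0.269,-0.039],[-0.0145,0.0125,-0.0215,0.272,0.269,-0.039]]'
python3 - <<'E'
from h import *
stat()
rel((.176,-.002,.205),38,20)
H=np.array([.040,.237])
for b in(.4,.6,.8,1.,1.2,1.4,1.57):
    u=np.array([np.cos(b),-np.sin(b)]);n=np.array([np.sin(b),np.cos(b)]);C=H+.135*u+.018*n;print(b,end=" ");rel((C[0],-.002,C[1]),38,20)
E
```

```text
clock: 15.82
tcp_pos: [0.5348, 0.1879, 0.2367]
orientation: [0.329, -0.001, 0.937, -0.115]
wrist_force: [0.6, 0.8, -0.1]
finger_gap: -0.0001
grip_force: 0.0
t 15.82 tip [ 0.1798 -0.0068  0.2201] F [ 0.7 -0.7 -0.1] z [-0.27 -0.59 -0.76] j [ 0.42 -0.02 -0.62  0.41 -0.46  0.28]
rel [ 0.0131 -0.0011  0.0096] [0.001 0.001 0.001] world [0.53  0.184 0.222] rows 0.3
0.4 rel [ 0.0155 -0.0047  0.0139] [0.001 0.001 0.001] world [0.531 0.179 0.218] rows 0.3
0.6 rel [ 0.0312 -0.0086  0.0358] [0.001 0.001 0.001] world [0.532 0.169 0.192] rows 0.8
0.8 rel [ 0.0453 -0.0177  0.0572] [0.001 0.001 0.001] world [0.533 0.155 0.169] rows 1.2
1.0 rel [ 0.0574 -0.0316  0.0772] [0.001 0.001 0.001] world [0.535 0.136 0.15 ] rows 1.6
1.2 rel [ 0.0669 -0.0498  0.095 ] [0.001 0.001 0.001] world [0.537 0.114 0.134] rows 2.0
1.4 rel [ 0.0735 -0.0715  0.1099] [0.001 0.001 0.001] world [0.54  0.089 0.124] rows 2.4
1.57 rel [ 0.0767 -0.0922  0.1199] [0.001 0.001 0.001] world [0.542 0.066 0.119] rows 2.7
```

j3 has ample range now. Continue down the arc.

```bash
python3 nudge.py '[[0.0155,-0.0047,0.014,0,0,0],[0.0235,-0.006,0.025,0,0,0],[0.0312,-0.0086,0.036,0,0,0],[0.038,-0.013,0.0465,0,0,0],[0.0453,-0.0177,0.0572,0,0,0],[0.0453,-0.0177,0.0572,0,0,0]]'
python3 - <<'E'
from h import *
stat()
H=np.array([.040,.237])
for b in(.8,.9,1.,1.1,1.2,1.3,1.4,1.5,1.57):
    u=np.array([np.cos(b),-np.sin(b)]);n=np.array([np.sin(b),np.cos(b)]);C=H+.135*u+.018*n;print(b,end=" ");rel((C[0],-.002,C[1]),38,20)
s,t=cams()
a=cv2.resize(s["image"][160:290,300:420],None,fx=4,fy=4,interpolation=2);b=cv2.resize(t["image"][210:310,335:435],None,fx=5.2,fy=5.2,interpolation=2)
m=np.zeros((520,1000,3),np.uint8);m[:520,:480]=a;m[:520,480:1000]=b[:520,:520];cv2.imwrite("pics/c5.png",cv2.resize(m,(800,416))[:,:,::-1])
E
```

```text
clock: 16.58
tcp_pos: [0.5302, 0.1518, 0.167]
orientation: [0.328, -0.0, 0.937, -0.115]
wrist_force: [0.6, 0.8, -0.1]
finger_gap: 0.0003
grip_force: 0.0
t 16.57 tip [0.1443 0.0013 0.1503] F [ 0.7 -0.7 -0.1] z [-0.28 -0.59 -0.76] j [ 0.34  0.01 -0.79  0.17 -0.42  0.21]
0.8 rel [-0.0041  0.0026 -0.0006] [ 0.    -0.    -0.001] world [0.533 0.155 0.169] rows 0.1
0.9 rel [ 0.0022 -0.0038  0.0096] [ 0.    -0.    -0.001] world [0.534 0.146 0.159] rows 0.2
1.0 rel [ 0.008  -0.0113  0.0194] [ 0.    -0.    -0.001] world [0.535 0.136 0.15 ] rows 0.4
1.1 rel [ 0.013  -0.0199  0.0287] [ 0.    -0.    -0.001] world [0.536 0.125 0.142] rows 0.6
1.2 rel [ 0.0174 -0.0295  0.0373] [ 0.    -0.    -0.001] world [0.537 0.114 0.134] rows 0.8
1.3 rel [ 0.0211 -0.04    0.0452] [ 0.    -0.    -0.001] world [0.538 0.102 0.128] rows 1.0
1.4 rel [ 0.024  -0.0512  0.0523] [ 0.    -0.    -0.001] world [0.54  0.089 0.124] rows 1.2
1.5 rel [ 0.0261 -0.0632  0.0585] [ 0.    -0.    -0.001] world [0.541 0.076 0.12 ] rows 1.4
1.57 rel [ 0.027  -0.0719  0.0623] [ 0.    -0.    -0.001] world [0.542 0.066 0.119] rows 1.6
```

View pics/c5.png

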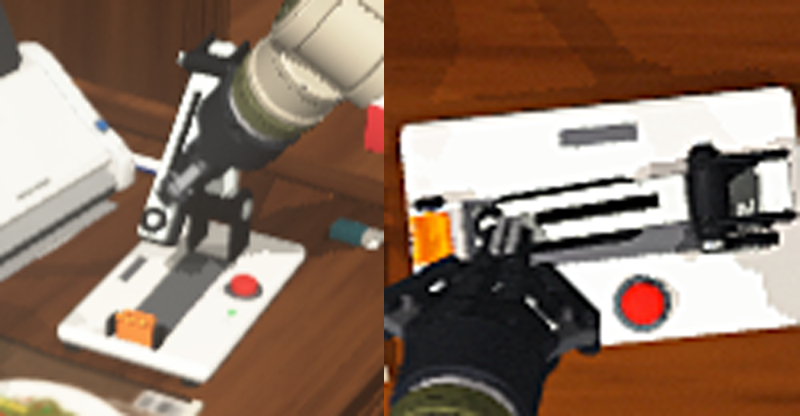

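Boom is about half folded, fingertip near its end, pod still tucked, mast upright.

```bash
python3 nudge.py '[[0.002,-0.004,0.0096,0,0,0],[0.006,-0.0113,0.0194,0,0,0],[0.01,-0.02,0.0287,0,0,0],[0.014,-0.0295,0.0373,0,0,0],[0.018,-0.04,0.0452,0,0,0],[0.021,-0.051,0.052,0,0,0],[0.023,-0.06,0.057,0,0,0],[0.023,-0.06,0.057,0,0,0]]'
python3 - <<'E'
from h import *
stat()
rel((.058,0,.102),38,20);rel((.053,0,.102),38,20)
E
```

```text
clock: 17.68
tcp_pos: [0.5431, 0.079, 0.1233]
orientation: [0.328, 0.0, 0.938, -0.116]
wrist_force: [-0.5, -0.3, 0.6]
finger_gap: -0.0001
grip_force: 0.0
t 17.68 tip [ 0.0706 -0.0044  0.1066] F [-0.3  0.6  0.6] z [-0.28 -0.59 -0.76] j [ 0.16  0.05 -0.91 -0.04 -0.32  0.05]
rel [ 0.0063 -0.0119  0.0044] [-0.002 -0.002 -0.001] world [0.54  0.066 0.119] rows 0.2
rel [ 0.0063 -0.0167  0.0058] [-0.002 -0.002 -0.001] world [0.54  0.061 0.119] rows 0.3
```

```bash
python3 nudge.py '[[0.004,-0.006,0.002,0,0,0],[0.004,-0.010,0.003,0,0,0],[0.004,-0.013,0.004,0,0,0],[0.004,-0.013,0.004,0,0,0]]'; python3 -c "
from h import *
stat()"
```

```text
clock: 18.18
tcp_pos: [0.542, 0.0665, 0.1212]
orientation: [0.328, -0.0, 0.937, -0.116]
wrist_force: [1.2, 3.5, -0.6]
finger_gap: 0.0001
grip_force: 1.7
t 18.18 tip [ 0.0582 -0.0021  0.1046] F [ 3.4 -1.5 -0.6] z [-0.28 -0.59 -0.76] j [ 0.12  0.04 -0.93 -0.06 -0.29  0.02]
```

```bash
python3 nudge.py '[[0,-0.002,0.0005,0,0,0],[0,-0.004,0.001,0,0,0],[0,-0.004,0.001,0,0,0]]'; python3 -c "
from h import *
stat()"
```

```text
clock: 18.55
tcp_pos: [0.5422, 0.0631, 0.1212]
orientation: [0.328, -0.001, 0.938, -0.115]
wrist_force: [1.8, 6.3, -0.9]
finger_gap: -0.0001
grip_force: 3.4
t 18.55 tip [ 0.0549 -0.002   0.1045] F [ 6.1 -2.4 -0.9] z [-0.27 -0.59 -0.76] j [ 0.11  0.04 -0.94 -0.06 -0.29  0.01]
```

```bash
python3 nudge.py '[[0,-0.002,0.0005,0,0,0],[0,-0.004,0.001,0,0,0],[0,-0.004,0.001,0,0,0]]'; python3 -c "
from h import *
stat()"
```

```text
clock: 18.92
tcp_pos: [0.5424, 0.0623, 0.1212]
orientation: [0.329, -0.003, 0.938, -0.111]
wrist_force: [-4.4, 19.9, 2.5]
finger_gap: -0.0
grip_force: 9.8
t 18.93 tip [ 0.0542 -0.0021  0.1045] F [20.2  2.5  2.5] z [-0.27 -0.59 -0.76] j [ 0.11  0.04 -0.94 -0.07 -0.27  0.  ]
```

```bash
python3 nudge.py '[[0,-0.001,0.0002,0,0,0],[0,-0.002,0.0005,0,0,0],[0,-0.002,0.0005,0,0,0]]'; python3 -c "
from h import *
stat()"
```

```text
clock: 19.3
tcp_pos: [0.5425, 0.0618, 0.1213]
orientation: [0.329, -0.005, 0.938, -0.11]
wrist_force: [-6.9, 25.4, 7.2]
finger_gap: 0.0002
grip_force: 12.8
t 19.3 tip [ 0.0538 -0.0022  0.1046] F [25.9  4.4  7.2] z [-0.26 -0.6  -0.76] j [ 0.1   0.04 -0.94 -0.07 -0.27 -0.  ]
```

```bash
python3 nudge.py '[[0,0.018,-0.005,0,0,0],[0.02,0.018,-0.06,0,0,0],[0.04,0.018,-0.12,0,0,0],[0.05,-0.03,-0.16,-0.15,0,0],[0.05,-0.08,-0.18,-0.33,0,0],[0.05,-0.10,-0.18,-0.5,0,0]]'
python3 - <<'E'
from h import *
stat()
rel((-.05,.10,.28),30,-25);rel((-.05,-.004,.28),30,-25)
E
```

```text
clock: 20.05
tcp_pos: [0.3897, 0.0128, 0.2305]
orientation: [0.3, -0.059, 0.952, 0.031]
wrist_force: [0.5, -1.1, -0.2]
finger_gap: 0.0
grip_force: 0.0
t 20.05 tip [0.0266 0.1551 0.2125] F [-1.2 -0.4 -0.2] z [ 0.04 -0.57 -0.82] j [-0.41 -0.51 -0.9   0.64  0.32 -0.45]
rel [-0.0845 -0.0842 -0.0253] [-0.345  0.083  0.032] world [ 0.455 -0.065  0.298] rows 2.0
rel [-0.1696 -0.0878  0.0343] [-0.345  0.083  0.032] world [ 0.559 -0.055  0.298] rows 3.1
```

```bash
python3 nudge.py '[[-0.02,-0.05,-0.03,-0.15,0.04,0.01],[-0.0845,-0.084,-0.025,-0.345,0.08,0.03],[-0.0845,-0.084,-0.025,-0.345,0.08,0.03],[-0.13,-0.086,0.005,-0.345,0.08,0.03],[-0.17,-0.088,0.034,-0.345,0.08,0.03],[-0.17,-0.088,0.034,-0.345,0.08,0.03],[-0.17,-0.088,0.034,-0.345,0.08,0.03]]'
python3 - <<'E'
from h import *
stat()
rel((-.035,-.004,.21),30,-25)
for m in(0,.1,.2,.3,.4,.5,.6,.7,.8,.9,1.,1.1,1.2,1.3,1.4,1.5):
    s=.145;C=s*np.array([np.sin(m),np.cos(m)])+.020*np.array([-np.cos(m),np.sin(m)]);print(m,end=" ");rel((C[0],-.004,.072+C[1]),30,-25)
E
```

```text
clock: 20.92
tcp_pos: [0.559, -0.0562, 0.2949]
orientation: [0.244, -0.094, 0.945, 0.196]
wrist_force: [-0.4, -0.4, -0.3]
finger_gap: 0.0001
grip_force: 0.0
t 20.93 tip [-0.0513 -0.0041  0.2772] F [-0.3  0.5 -0.3] z [ 0.37 -0.46 -0.8 ] j [-0.54  0.07 -0.29  1.03  0.61 -0.68]
rel [ 0.0336 -0.0068  0.0601] [-0.001 -0.002 -0.004] world [ 0.557 -0.04   0.228] rows 1.1
0 rel [0.0302 0.0094 0.06  ] [-0.001 -0.002 -0.004] world [ 0.556 -0.025  0.235] rows 1.1
0.1 rel [0.0296 0.0234 0.0645] [-0.001 -0.002 -0.004] world [ 0.554 -0.011  0.236] rows 1.2
0.2 rel [0.0297 0.0369 0.0701] [-0.001 -0.002 -0.004] world [0.553 0.004 0.236] rows 1.4
0.3 rel [0.0306 0.0498 0.0768] [-0.001 -0.002 -0.004] world [0.551 0.018 0.234] rows 1.5
0.4 rel [0.0322 0.0621 0.0847] [-0.001 -0.002 -0.004] world [0.55  0.033 0.231] rows 1.8
0.5 rel [0.0344 0.0735 0.0935] [-0.001 -0.002 -0.004] world [0.549 0.046 0.227] rows 2.0
0.6 rel [0.0374 0.084  0.1032] [-0.001 -0.002 -0.004] world [0.547 0.06  0.221] rows 2.2
0.7 rel [0.041  0.0935 0.1138] [-0.001 -0.002 -0.004] world [0.546 0.073 0.213] rows 2.4
0.8 rel [0.0452 0.1019 0.125 ] [-0.001 -0.002 -0.004] world [0.545 0.084 0.205] rows 2.7
0.9 rel [0.05   0.109  0.1368] [-0.001 -0.002 -0.004] world [0.544 0.095 0.195] rows 2.9
1.0 rel [0.0554 0.1149 0.1491] [-0.001 -0.002 -0.004] world [0.543 0.105 0.185] rows 3.1
1.1 rel [0.0611 0.1194 0.1618] [-0.001 -0.002 -0.004] world [0.542 0.114 0.173] rows 3.4
1.2 rel [0.0673 0.1226 0.1747] [-0.001 -0.002 -0.004] world [0.541 0.122 0.161] rows 3.6
1.3 rel [0.0739 0.1243 0.1876] [-0.001 -0.002 -0.004] world [0.541 0.128 0.148] rows 3.8
1.4 rel [0.0807 0.1246 0.2006] [-0.001 -0.002 -0.004] world [0.54  0.134 0.134] rows 4.0
1.5 rel [0.0878 0.1235 0.2133] [-0.001 -0.002 -0.004] world [0.54  0.137 0.12 ] rows 4.2
```

```bash
python3 nudge.py '[[0.017,-0.006,0.03,0,0,0],[0.0336,-0.0068,0.06,0,0,0],[0.0336,-0.0068,0.06,0,0,0],[0.0315,0.002,0.06,0,0,0],[0.0302,0.0094,0.06,0,0,0],[0.03,0.0165,0.062,0,0,0],[0.0296,0.0234,0.0645,0,0,0],[0.0296,0.0234,0.0645,0,0,0]]'
python3 - <<'E'
from h import *
stat()
for m in(.1,.2,.3,.4,.5,.6,.7,.8,.9,1.):
    s=.145;C=s*np.array([np.sin(m),np.cos(m)])+.020*np.array([-np.cos(m),np.sin(m)]);print(m,end=" ");rel((C[0],-.004,.072+C[1]),30,-25)
s,t=cams()
a=cv2.resize(s["image"][160:290,300:420],None,fx=4,fy=4,interpolation=2);b=cv2.resize(t["image"][210:310,345:445],None,fx=5.2,fy=5.2,interpolation=2)
m=np.zeros((520,1000,3),np.uint8);m[:520,:480]=a;m[:520,480:1000]=b[:520,:520];cv2.imwrite("pics/c6.png",cv2.resize(m,(800,416))[:,:,::-1])
E
```

```text
clock: 21.92
tcp_pos: [0.5559, -0.0103, 0.2377]
orientation: [0.246, -0.095, 0.945, 0.196]
wrist_force: [0.9, -0.2, 0.9]
finger_gap: -0.0
grip_force: 0.7
t 21.93 tip [-0.0053 -0.0057  0.22  ] F [-0.3 -0.9  0.9] z [ 0.37 -0.47 -0.8 ] j [-0.46  0.06 -0.46  0.81  0.6  -0.58]
0.1 rel [ 0.0023 -0.0004  0.0006] [-0.001  0.002 -0.001] world [ 0.554 -0.011  0.236] rows 0.0
0.2 rel [0.0024 0.0131 0.0062] [-0.001  0.002 -0.001] world [0.553 0.004 0.236] rows 0.2
0.3 rel [0.0032 0.0261 0.0129] [-0.001  0.002 -0.001] world [0.551 0.018 0.234] rows 0.5
0.4 rel [0.0048 0.0383 0.0207] [-0.001  0.002 -0.001] world [0.55  0.033 0.231] rows 0.7
0.5 rel [0.0071 0.0498 0.0295] [-0.001  0.002 -0.001] world [0.549 0.046 0.227] rows 0.9
0.6 rel [0.0101 0.0603 0.0393] [-0.001  0.002 -0.001] world [0.547 0.06  0.221] rows 1.2
0.7 rel [0.0137 0.0698 0.0498] [-0.001  0.002 -0.001] world [0.546 0.073 0.213] rows 1.4
0.8 rel [0.0179 0.0782 0.061 ] [-0.001  0.002 -0.001] world [0.545 0.084 0.205] rows 1.6
0.9 rel [0.0227 0.0854 0.0728] [-0.001  0.002 -0.001] world [0.544 0.095 0.195] rows 1.8
1.0 rel [0.0281 0.0913 0.0851] [-0.001  0.002 -0.001] world [0.543 0.105 0.185] rows 2.0
```

View pics/c6.png

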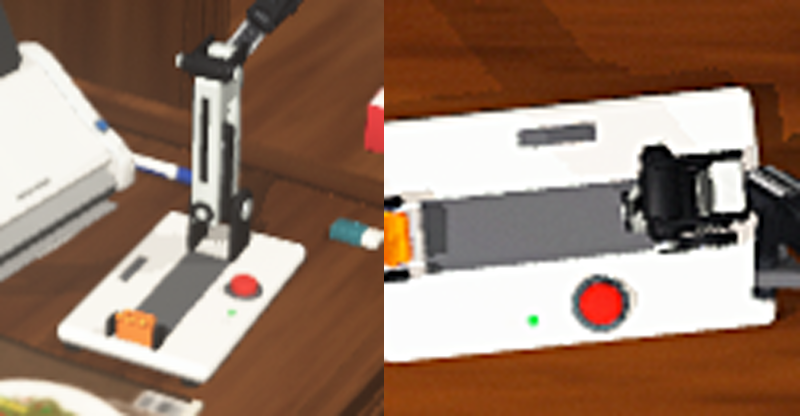

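Boom is folded flat against the upright mast with the pod inside; fingertip at the back of the mast top. Tip it forward.

```bash
python3 nudge.py '[[0.001,0.0065,0.003,0,0,0],[0.001,0.013,0.006,0,0,0],[0.002,0.02,0.0095,0,0,0],[0.003,0.026,0.013,0,0,0],[0.004,0.032,0.017,0,0,0],[0.0048,0.038,0.021,0,0,0],[0.006,0.044,0.025,0,0,0],[0.007,0.05,0.0295,0,0,0]]'
python3 - <<'E'
from h import *
stat()
for m in(.5,.6,.7,.8,.9,1.,1.1,1.2,1.3,1.4):
    s=.145;C=s*np.array([np.sin(m),np.cos(m)])+.020*np.array([-np.cos(m),np.sin(m)]);print(m,end=" ");rel((C[0],-.004,.072+C[1]),30,-25)
E
```

```text
clock: 23.02
tcp_pos: [0.5486, 0.0462, 0.2256]
orientation: [0.245, -0.094, 0.945, 0.195]
wrist_force: [2.9, -5.1, -0.8]
finger_gap: -0.0004
grip_force: 2.3
t 23.02 tip [ 0.0516 -0.0039  0.2079] F [-5.4 -2.4 -0.8] z [ 0.37 -0.46 -0.8 ] j [-0.34  0.01 -0.54  0.7   0.56 -0.45]
0.5 rel [-0.0005  0.0005 -0.0005] [-0.003  0.001 -0.002] world [0.549 0.046 0.227] rows 0.0
0.6 rel [0.0024 0.0111 0.0092] [-0.003  0.001 -0.002] world [0.547 0.06  0.221] rows 0.2
0.7 rel [0.0061 0.0206 0.0197] [-0.003  0.001 -0.002] world [0.546 0.073 0.213] rows 0.5
0.8 rel [0.0103 0.029  0.0309] [-0.003  0.001 -0.002] world [0.545 0.084 0.205] rows 0.7
0.9 rel [0.0151 0.0362 0.0427] [-0.003  0.001 -0.002] world [0.544 0.095 0.195] rows 0.9
1.0 rel [0.0204 0.0421 0.055 ] [-0.003  0.001 -0.002] world [0.543 0.105 0.185] rows 1.2
1.1 rel [0.0263 0.0466 0.0676] [-0.003  0.001 -0.002] world [0.542 0.114 0.173] rows 1.4
1.2 rel [0.0325 0.0498 0.0804] [-0.003  0.001 -0.002] world [0.541 0.122 0.161] rows 1.6
1.3 rel [0.0391 0.0516 0.0934] [-0.003  0.001 -0.002] world [0.541 0.128 0.148] rows 1.8
1.4 rel [0.0459 0.0519 0.1063] [-0.003  0.001 -0.002] world [0.54  0.134 0.134] rows 2.0
```

```bash
python3 nudge.py '[[0.0024,0.011,0.009,0,0,0],[0.006,0.0206,0.02,0,0,0],[0.0103,0.029,0.031,0,0,0],[0.015,0.036,0.043,0,0,0],[0.02,0.042,0.055,0,0,0],[0.026,0.0466,0.0676,0,0,0],[0.0325,0.05,0.08,0,0,0],[0.0325,0.05,0.08,0,0,0]]'
python3 - <<'E'
from h import *
stat()
for m in(1.2,1.3,1.35,1.4,1.45,1.5,1.57):
    s=.145;C=s*np.array([np.sin(m),np.cos(m)])+.019*np.array([-np.cos(m),np.sin(m)]);print(m,end=" ");rel((C[0],-.004,.072+C[1]),30,-25)
E
```

```text
clock: 24.02
tcp_pos: [0.5393, 0.1236, 0.1607]
orientation: [0.244, -0.095, 0.945, 0.197]
wrist_force: [-0.3, 0.4, 0.5]
finger_gap: -0.0
grip_force: 0.0
t 24.02 tip [ 0.1296 -0.0022  0.143 ] F [0.4 0.2 0.5] z [ 0.38 -0.46 -0.8 ] j [-0.17  0.04 -0.71  0.42  0.51 -0.27]
1.2 rel [-0.0012 -0.0018  0.0009] [ 0.001 -0.001 -0.002] world [0.541 0.122 0.16 ] rows 0.0
1.3 rel [ 0.0054 -0.0002  0.0139] [ 0.001 -0.001 -0.002] world [0.541 0.129 0.147] rows 0.2
1.35 rel [0.0088 0.0001 0.0203] [ 0.001 -0.001 -0.002] world [0.54  0.131 0.14 ] rows 0.4
1.4 rel [ 0.0122 -0.      0.0268] [ 0.001 -0.001 -0.002] world [0.54  0.134 0.133] rows 0.5
1.45 rel [ 0.0157 -0.0005  0.0332] [ 0.001 -0.001 -0.002] world [0.54  0.136 0.126] rows 0.6
1.5 rel [ 0.0193 -0.0013  0.0395] [ 0.001 -0.001 -0.002] world [0.54  0.137 0.119] rows 0.7
1.57 rel [ 0.0243 -0.003   0.0483] [ 0.001 -0.001 -0.002] world [0.54  0.139 0.109] rows 0.9
```

```bash
python3 nudge.py '[[0.0054,0,0.0139,0,0,0],[0.0088,0,0.02,0,0,0],[0.0122,0,0.0268,0,0,0],[0.0157,0,0.033,0,0,0],[0.0157,0,0.033,0,0,0]]'; python3 -c "
from h import *
stat()"
```

```text
clock: 24.65
tcp_pos: [0.541, 0.135, 0.1268]
orientation: [0.245, -0.095, 0.945, 0.196]
wrist_force: [-0.2, 0.6, 0.5]
finger_gap: 0.0003
grip_force: 0.4
t 24.65 tip [ 0.1407 -0.005   0.1092] F [0.6 0.1 0.5] z [ 0.37 -0.46 -0.8 ] j [-0.15  0.09 -0.76  0.3   0.49 -0.24]
```

```bash
python3 nudge.py '[[0.0018,0,0.0032,0,0,0],[0.0036,0,0.0064,0,0,0],[0.0036,0,0.0064,0,0,0]]'; python3 -c "
from h import *
stat()"
```

```text
clock: 25.02
tcp_pos: [0.5409, 0.1369, 0.1201]
orientation: [0.245, -0.094, 0.945, 0.196]
wrist_force: [-0.0, -2.2, 0.6]
finger_gap: -0.0005
grip_force: 0.7
t 25.02 tip [ 0.1427 -0.0051  0.1025] F [-2.2  0.2  0.6] z [ 0.37 -0.46 -0.8 ] j [-0.14  0.1  -0.77  0.27  0.49 -0.23]
```

```bash
python3 nudge.py '[[0.0018,-0.001,0.0032,0,0,0],[0.0036,-0.002,0.0064,0,0,0],[0.0036,-0.002,0.0064,0,0,0]]'; python3 -c "
from h import *
stat()"
```

```text
clock: 25.4
tcp_pos: [0.5411, 0.1379, 0.1131]
orientation: [0.245, -0.095, 0.945, 0.197]
wrist_force: [-2.4, -2.6, 6.2]
finger_gap: 0.0001
grip_force: 3.2
t 25.4 tip [ 0.1437 -0.0054  0.0955] F [-2.3  2.7  6.2] z [ 0.37 -0.47 -0.8 ] j [-0.14  0.11 -0.78  0.25  0.49 -0.23]
```

```bash
python3 nudge.py '[[0.001,-0.0005,0.0016,0,0,0],[0.0018,-0.001,0.0032,0,0,0],[0.0018,-0.001,0.0032,0,0,0]]'; python3 -c "
from h import *
stat()"
```

```text
clock: 25.78
tcp_pos: [0.5411, 0.1384, 0.1092]
orientation: [0.245, -0.095, 0.945, 0.197]
wrist_force: [-1.6, -1.8, 4.4]
finger_gap: 0.0003
grip_force: 2.5
t 25.77 tip [ 0.1441 -0.0054  0.0916] F [-1.6  1.8  4.4] z [ 0.37 -0.46 -0.8 ] j [-0.14  0.12 -0.79  0.24  0.49 -0.23]
```

```bash
python3 nudge.py '[[0.001,-0.0005,0.0016,0,0,0],[0.0018,-0.001,0.0032,0,0,0],[0.0018,-0.001,0.0032,0,0,0]]'; python3 -c "
from h import *
stat()"
```

```text
clock: 26.15
tcp_pos: [0.541, 0.1386, 0.105]
orientation: [0.245, -0.095, 0.945, 0.197]
wrist_force: [-1.9, 1.1, 3.5]
finger_gap: 0.0001
grip_force: 1.5
t 26.15 tip [ 0.1444 -0.0053  0.0874] F [1.3 1.8 3.5] z [ 0.37 -0.46 -0.8 ] j [-0.14  0.12 -0.79  0.23  0.49 -0.23]
```

```bash
python3 nudge.py '[[0.001,-0.0005,0.0016,0,0,0],[0.0018,-0.001,0.0032,0,0,0],[0.0018,-0.001,0.0032,0,0,0]]'; python3 -c "
from h import *
stat()"
```

```text
clock: 26.52
tcp_pos: [0.5418, 0.1389, 0.1025]
orientation: [0.246, -0.095, 0.944, 0.197]
wrist_force: [-6.0, -1.3, 10.6]
finger_gap: -0.0
grip_force: 5.3
t 26.52 tip [ 0.1446 -0.0063  0.0849] F [-0.7  6.1 10.6] z [ 0.37 -0.47 -0.8 ] j [-0.14  0.13 -0.8   0.22  0.49 -0.23]
```

```bash
python3 nudge.py '[[0.0006,-0.0003,0.001,0,0,0],[0.0012,-0.0006,0.0021,0,0,0],[0.0012,-0.0006,0.0021,0,0,0]]'; python3 -c "
from h import *
stat()"
```

```text
clock: 26.9
tcp_pos: [0.5423, 0.1391, 0.1017]
orientation: [0.247, -0.095, 0.944, 0.197]
wrist_force: [-16.9, -6.6, 27.0]
finger_gap: 0.0002
grip_force: 13.7
t 26.9 tip [ 0.1447 -0.0068  0.0841] F [-4.9 17.5 27. ] z [ 0.38 -0.47 -0.8 ] j [-0.14  0.13 -0.8   0.21  0.49 -0.23]
```

```bash
python3 nudge.py '[[0.0006,-0.0003,0.001,0,0,0],[0.0012,-0.0006,0.0021,0,0,0],[0.0012,-0.0006,0.0021,0,0,0]]'; python3 -c "
from h import *
stat()"
```

```text
clock: 27.28
tcp_pos: [0.5448, 0.1396, 0.1016]
orientation: [0.25, -0.096, 0.943, 0.198]
wrist_force: [-11.6, -4.6, 29.6]
finger_gap: -0.0
grip_force: 14.8
t 27.27 tip [ 0.1451 -0.0094  0.0841] F [-3.5 12.  29.6] z [ 0.38 -0.47 -0.8 ] j [-0.14  0.13 -0.8   0.2   0.5  -0.23]
```

```bash
python3 nudge.py '[[-0.006,0.003,-0.012,0,0,0],[-0.01,0,-0.06,0,0,0],[0,-0.03,-0.12,0,0,0],[0.05,-0.03,-0.16,0,0,0],[0.11,-0.03,-0.17,0,0,0],[0.14,-0.03,-0.18,0,0,0],[0.14,-0.03,-0.18,0,0,0]]'
python3 - <<'E'
from h import *
stat()
s,t=cams()
a=cv2.resize(s["image"][190:290,300:400],None,fx=4,fy=4,interpolation=2);b=cv2.resize(t["image"][210:310,335:435],None,fx=4,fy=4,interpolation=2)
cv2.imwrite("pics/c7.png",np.hstack([a,b])[:,:,::-1]);cv2.imwrite("pics/top7.png",t["image"][:,:,::-1])
d=np.abs(t["image"].astype(int)-cv2.imread("pics/top0.png")[:,:,::-1]).max(2)
for n,(x0,y0,x1,y1) in dict(mag=(220,220,320,312),calc=(135,278,205,325),er=(455,280,475,308),mk=(458,178,475,235)).items(): print(n,(d[y0:y1,x0:x1]>50).mean())
E
```

```text
clock: 28.15
tcp_pos: [0.3504, 0.0253, 0.16]
orientation: [0.244, -0.092, 0.945, 0.197]
wrist_force: [0.5, -0.4, 0.5]
finger_gap: -0.0001
grip_force: 0.0
t 28.15 tip [0.0502 0.1954 0.1424] F [-0.4 -0.4  0.5] z [ 0.37 -0.46 -0.8 ] j [-0.7  -0.25 -0.92  0.83  0.63 -0.87]
mag 0.006195652173913043
calc 0.0
er 0.0
mk 0.0
```

View pics/c7.png

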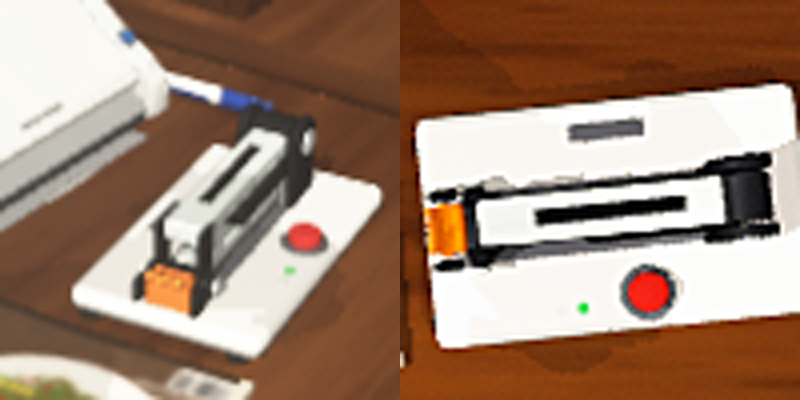

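The mast lies on the base, catch at (168,287) over its tip, everything else unmoved; check that it is level.

Run:
```python
from h import *
s,t=cams()
A=lambda x,y:((x+.5)/4+300-.5,(y+.5)/4+190-.5);B=lambda x,y:((x-400+.5)/4+335-.5,(y+.5)/4+210-.5)
for a,b in(((205,194),(537,216)),((256,153),(686,204))):
    X,e=tri(s,A(*a),t,B(*b));print(np.round(loc(X),4),e)
stat()
```

```text
[ 0.1305 -0.0008  0.0889] 0.0001966707723829323
[ 0.0365 -0.0011  0.0761] 0.0019619144161663734
t 28.35 tip [0.0496 0.1925 0.144 ] F [ 0.4 -0.4  0. ] z [ 0.37 -0.47 -0.8 ] j [-0.69 -0.25 -0.92  0.82  0.64 -0.87]
```

Camera slope is ambiguous at this resolution; probe the mast height by touch and press once more.

Run:
```python
from h import *
rel((.135,.08,.19),30,-25);rel((.148,0,.15),30,-25);rel((.148,0,.105),30,-25)
```

```text
rel [-0.1203  0.0732  0.0473] [-0.002  0.002 -0.001] world [0.457 0.121 0.208] rows 2.4
rel [-0.1695  0.0574  0.1215] [-0.002  0.002 -0.001] world [0.535 0.142 0.168] rows 3.5
rel [-0.147   0.0429  0.1577] [-0.002  0.002 -0.001] world [0.535 0.142 0.123] rows 3.5
```

```bash
python3 nudge.py '[[-0.06,0.036,0.024,0,0,0],[-0.12,0.073,0.047,0,0,0],[-0.17,0.057,0.121,0,0,0],[-0.17,0.057,0.121,0,0,0],[-0.147,0.043,0.158,0,0,0],[-0.147,0.043,0.158,0,0,0],[-0.147,0.043,0.158,0,0,0]]'; python3 -c "
from h import *
stat();rel((.148,0,.09),30,-25)"
```

```text
clock: 29.22
tcp_pos: [0.5348, 0.1429, 0.1227]
orientation: [0.245, -0.095, 0.945, 0.197]
wrist_force: [0.8, -0.4, 0.4]
finger_gap: -0.0001
grip_force: 0.0
t 29.23 tip [0.1492 0.0004 0.105 ] F [-0.5 -0.7  0.4] z [ 0.37 -0.46 -0.8 ] j [-0.13  0.08 -0.78  0.27  0.49 -0.22]
rel [ 0.0072 -0.0061  0.0118] [-0.     0.001 -0.001] world [0.535 0.142 0.108] rows 0.2
```

```bash
python3 nudge.py '[[0.0025,-0.0016,0.004,0,0,0],[0.005,-0.0033,0.008,0,0,0],[0.005,-0.0033,0.008,0,0,0]]';python3 -c "
from h import *
stat()"; python3 nudge.py '[[0.0025,-0.0016,0.004,0,0,0],[0.0025,-0.0016,0.004,0,0,0],[0.0025,-0.0016,0.004,0,0,0]]'; python3 -c "
from h import *
stat()"
```

```text
clock: 29.6
tcp_pos: [0.5345, 0.1419, 0.1122]
orientation: [0.245, -0.094, 0.945, 0.196]
wrist_force: [-0.8, -0.1, 0.3]
finger_gap: -0.0
grip_force: 0.0
t 29.6 tip [0.1483 0.0008 0.0945] F [-0.   0.8  0.3] z [ 0.37 -0.47 -0.8 ] j [-0.13  0.1  -0.8   0.24  0.49 -0.22]
clock: 29.98
tcp_pos: [0.5345, 0.1422, 0.1069]
orientation: [0.245, -0.094, 0.945, 0.196]
wrist_force: [-0.6, -1.4, -0.9]
finger_gap: 0.0004
grip_force: 0.0
t 29.98 tip [0.1486 0.0008 0.0893] F [-1.3  0.7 -0.9] z [ 0.37 -0.46 -0.8 ] j [-0.13  0.11 -0.81  0.23  0.49 -0.22]
```

```bash
python3 nudge.py '[[0.0015,-0.001,0.0024,0,0,0],[0.003,-0.002,0.0048,0,0,0],[0.003,-0.002,0.0048,0,0,0]]';python3 -c "
from h import *
stat()"; python3 nudge.py '[[0.0007,-0.0005,0.0012,0,0,0],[0.0014,-0.001,0.0024,0,0,0],[0.0014,-0.001,0.0024,0,0,0]]'; python3 -c "
from h import *
stat()"
```

```text
clock: 30.35
tcp_pos: [0.5353, 0.1423, 0.1023]
orientation: [0.246, -0.095, 0.944, 0.197]
wrist_force: [-6.4, -3.1, 12.3]
finger_gap: 0.0002
grip_force: 6.3
t 30.35 tip [ 1.486e-01 -1.000e-04  8.470e-02] F [-2.5  6.7 12.3] z [ 0.37 -0.47 -0.8 ] j [-0.13  0.12 -0.81  0.21  0.49 -0.22]
clock: 30.72
tcp_pos: [0.5373, 0.1426, 0.102]
orientation: [0.249, -0.096, 0.943, 0.197]
wrist_force: [-7.9, -2.5, 19.6]
finger_gap: -0.0005
grip_force: 10.1
t 30.73 tip [ 0.1487 -0.0022  0.0844] F [-1.7  8.1 19.6] z [ 0.38 -0.47 -0.8 ] j [-0.13  0.12 -0.81  0.2   0.49 -0.22]
```

Same hard stop at the same height, with no spring-back: latched. Retreat and hand in.

```bash
python3 nudge.py '[[-0.006,0.003,-0.012,0,0,0],[-0.01,0,-0.06,0,0,0],[0,-0.02,-0.12,0,0,0],[0.05,-0.02,-0.16,0,0,0],[0.09,-0.02,-0.17,0,0,0],[0.09,-0.02,-0.17,0,0,0],[0.09,-0.02,-0.17,0,0,0]]'; python3 -c "
from h import *
stat(); print(env.hand_in())"
```

```text
clock: 31.6
tcp_pos: [0.3909, 0.0452, 0.1834]
orientation: [0.246, -0.094, 0.945, 0.196]
wrist_force: [1.0, 0.0, 0.4]
finger_gap: 0.0001
grip_force: 0.0
t 31.6 tip [0.0661 0.1531 0.1657] F [-0.1 -1.   0.4] z [ 0.37 -0.47 -0.8 ] j [-0.54 -0.24 -0.86  0.77  0.62 -0.68]
the job is handed in; nothing more can be done
None
```

The page was photographed and the camera folded with its mast at its stop under the catch (confirmed by touch, not by seeing it snap), the loose things showed no movement in the top view, and I handed the job in at about 32 s; no verdict came back.

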